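# Pour the walnuts from the sauce jug into the round bowl

### The arm

A 7-joint arm with a two-finger parallel gripper is mounted at the origin on a cart in front of the work surface, level with it; the furniture and walls round the work are solid. World frame = base frame: x ahead of the robot, y to its left, z up, the work surface at z = 0. Lengths are in mm, angles in rad, forces in N, time in s.
With the tool pointing down it reaches from about 400 to 850 mm from the base axis. Payload 10.4 kg.
Tool frame: the origin (TCP) lies midway between the tips of the shut fingers; the grasp point (between the pads) lies 19 mm behind it; z points along the fingers, y is the line along which they close (so a half turn about z gives the same grasp; the last joint's range is limited). The gripper opens to 87 mm and grips with 3 to 60 N. Pads are 19 mm wide; open, the fingers measure 117 mm over their backs; the gripper's body (75 mm by 190 mm) begins 51 mm behind the grasp point.
Start: joints at [-1.13, 0.332, -0.065, 1.46, 0.022, 1.35, -0.088], TCP at [279.586, 559.006, 185.376] pointing down, gripper open.
Joint ranges: [-2.6, 2.6], [-0.5, 2.12], [-1.47, 1.34], [0.16, 2.42], [-1.27, 4.41], [0.06, 2.06], [-2.6, 2.6]. Speed limits (rad/s): [2.22, 2.22, 2.79, 2.79, 3.14, 3.14, 3.14].

### API

Orientations are given as [roll, pitch, yaw] about the fixed x, y, z axes, in that order (R = Rz(yaw) Ry(pitch) Rx(roll)).
In Python, from station import r gives the robot as it stands.
- The arm moves only by the tool step_arm, never from a script. Its argument "plan" is a list of rows, each a list of 3 entries, a list of its own where there are three numbers: the shift along the tool's x, y, z in m, then the turn, a rotation vector about the tool's x, y, z in rad, then the finger opening in m, from 0 to 0.087. A call has exactly 8 rows; each row shifts and turns the commanded pose from where the row before left it, along the tool's axes as they then stand; what a row does not reach is not made up. A row lasts 1/10 s, in which the tool goes at most 50 mm and 8.59 degrees, less where a joint would pass 70% of its speed; a pose out of reach is approached as far as the arm can. A call with a gripper value outside its range is refused whole. The fingers move at their own pace and stop on an object; the grip force is fixed at half the most. Time passes only in rows, so rows that do not move let the fingers close, or fill a call up. It gives the time, the measured TCP pose, the force, the opening and the grip force at its end, in the units of the state.
- r.get_obs(): the state, without advancing time (a new reading comes with each control period).
- r.capture(name): name is "scene" or "top"; returns a dict with "color" (480x640x3 uint8, red, green, blue), "intrinsics" (3x3 intrinsics, pixels), "dist" ([k1, k2, p1, p2, k3] as OpenCV has them; the pictures are not rectified), "R" (3x3) and "t" (3): a world point X has camera coordinates R X + t. Camera axes: x right, y down, z forward; pixel columns grow to the right and rows downward; lengths in mm; the calibration is good to about 2 mm. A picture is of the moment at which its call begins. There is no depth.
- r.close_job(): hands the job in; it is judged then, once.
Trained networks look in the newest picture that a camera, given by its name, has taken for a name from the list of things; names that differ only in an ending like _2 or _b are one class to them, and where a whole thing is asked for, a point or a joint stands for the part that bears it (a point fixed in the world has none). Each returns a list of dicts, best first, with "conf" (0 to 1); they miss things now and then, are a little off and sometimes report something else, mostly with a low value. They report only what shows in the picture. A call takes as long as a camera call.
- r.silhouettes(camera, name): "pixels" (480x640 bool, what is visible of it) and "extent" ([left, top, right, bottom] in pixels, round what is visible of it).
The state is a dict: "time_s": time; "q": joint angles; "qvel": joint speeds; "joint_torque": joint torques, N m; "tcp_pos": TCP position; "eef_rot": TCP orientation; "force": force on the tool from outside, world axes, zero at the start; "wrist_torque": the same for the moment, N m; "gripper_width": finger opening in mm; "grasp_force": force on a finger pad.
Only numpy, scipy, OpenCV 4.12 (cv2) and the standard library are available. Lean on these libraries where they do the work, as an engineer would, in place of code of your own. Each camera call takes 0.05 s, during which the arm holds its last target. There are 200 camera calls.

### The job

Two walnuts lie in the white jug with the long spout. Lift the jug, turn it so that its spout faces the empty round bowl, and tip the walnuts over the spout into that bowl. Then stand the jug upright on the worktop again, leaving the bowl where it is.

Things in the scene. Friction and masses are not known exactly. Their poses are not given: they have to be found in the camera images.
- jug: White sauce jug, 0.2-0.33 kg. Origin: on the foot, z 0 when standing; +x to spout, z up (mm). Foot x -50..10, y +-26. Grasp from above across the near-upright side walls, x -40..24, 52 (foot) to 56 (rim) apart, rim z 60-63. Mass centre x -10, z 24. Spout floor: ramp from x 3, z 4 to lip x 85, y 0, z 40; 33 wide inside; tip it 45-60 deg. Loop handle behind to x -88. Starts with spout to the wall.
- bowl: Empty round white ceramic bowl, loose, 0.4 kg: rim 150 mm across, 55 mm high, wall 4 mm, foot 68 mm across, inner floor 5 mm up. It stands left or right of the jug; a heart-shaped wooden bowl of millet on the other side is not the target. Origin: centre of its underside, on the worktop; +z up.
- walnut_a: Walnut, nearly a ball of 26 mm diameter, 12 g, lying loose on the floor of the jug at the start. Origin at its centre.
- walnut_b: The second walnut, the same size, beside the first in the jug. Origin at its centre.

How it is judged (in metres and radians):
On the way:
1. the jug is held up off the worktop and tilted, its spout toward the bowl (the bowl's centre within 60 mm of the vertical plane through the spout's middle) (angle between jug's own z axis and vertical above 0.4 rad and height (world z) of jug above 0.03 m and x of bowl in the frame of jug above 0.05 m and y of bowl in the frame of jug between -0.06 and 0.06 m), for 0.1 s.
At the end, for the whole second after the job is handed in: Both walnuts lie in the round bowl (centres within 65 mm of its axis, below its rim), the jug stands still and upright (within 6 degrees) on the worktop, and the bowl stands upright within 30 mm of where it was (horizontal distance between each of walnut_a, walnut_b and bowl below 0.065 m and z of each of walnut_a, walnut_b in the frame of bowl below 0.055 m and angle between each of jug, bowl's own z axis and vertical below 0.1 rad and height (world z) of jug between -0.01 and 0.01 m and linear speed of jug below 0.02 m/s and distance of bowl from where it was at the start of the episode below 0.03 m); the robot touches nothing.
It also fails if it takes over 51 s, if anything falls off the work surface, if the arm or the gripper's body presses on something with over 40 N, if the wrist force passes 120 N, or if a joint passes its speed limit or range.

## Working session

There is one attempt and no reset: what is moved stays moved. The work goes in short steps, Python scripts to look and compute and a tool call to move; the robot and the scene stay as the last step left them, time stands still between calls to the robot, and variables do not carry over. Pictures are saved under pics/ and viewed, at most 10 in all, crops included, and the job is handed in when it is done.

Besides the shell and the picture viewer there is one more tool, called as name(argument=value, ...) on one line, values as JSON. step_arm: Moves the arm, as the interface text tells. Its arguments: {"type":"object","properties":{"plan":{"type":"array"}},"required":["plan"]}

```bash
mkdir -p pics; ls
python3 - <<'E'
from station import r
import cv2,numpy as np
o=r.get_obs()
for k in ('time_s','q','tcp_pos','eef_rot','force','gripper_width'): print(k,o[k])
ims=[]
for n in ('scene','top'):
    c=r.capture(n); ims.append(c['color']); print(n,c['intrinsics'].tolist() if hasattr(c['intrinsics'],'tolist') else c['intrinsics'],c['dist'],c['R'],c['t'])
    cv2.imwrite(f'pics/{n}0.png',c['color'][:,:,::-1])
    np.savez(f'{n}.npz',**c)
    for nm in ('jug','bowl','walnut_a'):
        for s in r.silhouettes(n,nm)[:3]: print(n,nm,round(s['conf'],2),s['extent'],s['pixels'].sum())
E
```

```text
pics
time_s 0.0
q [-1.12960767  0.33288401 -0.06470696  1.46092362  0.02160919  1.34988944
 -0.08850339]
tcp_pos [279.40142929 558.59058287 184.55486195]
eef_rot [-3.14018593e+00  7.07959296e-05  2.67782987e+00]
force [ 0.13716669 -0.33212876 -0.35480597]
gripper_width 86.85277205887182
scene [[523.5619025369855, 0.0, 310.75749931643935], [0.0, 523.5619025369855, 248.7353267410594], [0.0, 0.0, 1.0]] [0.00910034 0.         0.         0.         0.        ] [[ 0.69764806 -0.71641135  0.00647753]
 [-0.45139229 -0.44655513 -0.77255001]
 [ 0.55635617  0.53604411 -0.63492088]] [-371.09362125  251.71695602  663.45012273]
scene jug 0.7 [275.5, 210.4, 365.4, 265.0] 2851
scene bowl 0.57 [370.6, 262.3, 466.6, 332.9] 5489
top [[516.234186972069, 0.0, 323.4808554980254], [0.0, 516.234186972069, 236.4412660912966], [0.0, 0.0, 1.0]] [-0.04668665  0.          0.          0.          0.        ] [[-0.01490908 -0.99986214  0.0073089 ]
 [-0.99446697  0.01406765 -0.1041035 ]
 [ 0.10398633 -0.00882054 -0.99453961]] [-14.71925481 534.20371011 873.88169754]
top jug 0.61 [288.8, 175.2, 343.1, 274.2] 2320
top bowl 0.91 [402.3, 183.1, 484.8, 273.0] 5896
top walnut_a 0.72 [300.3, 224.3, 313.8, 240.0] 175
```

View pics/scene0.png

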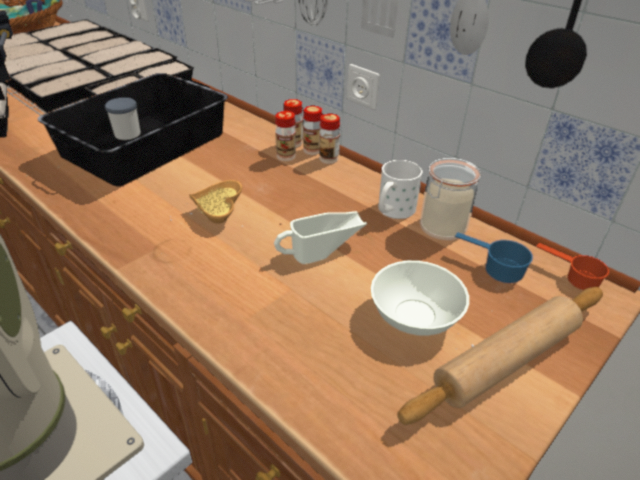

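View pics/top0.png

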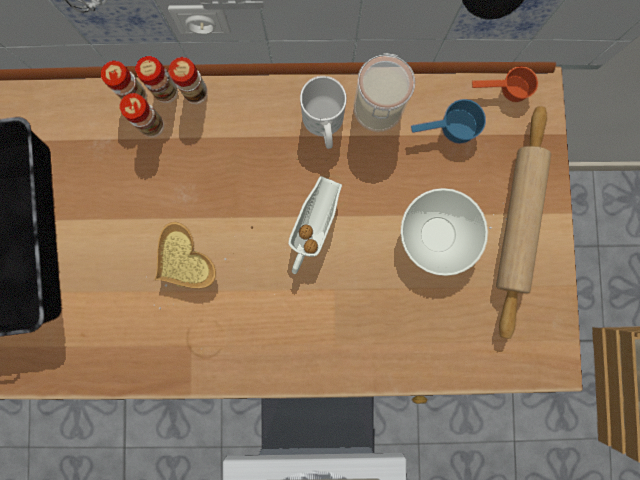

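The bowl is on the right, at about (444,232) in the top picture. The jug runs from its handle end (296,271) to its lip (330,182), with the walnuts at its rear (306,232) and (311,246). I'll enlarge the jug in both views next.

```bash
cat > h.py <<'E'
import numpy as np, cv2
from scipy.optimize import least_squares
def load(n): return dict(np.load(n+'.npz'))
def proj(c,X): return cv2.projectPoints(np.float64(X).reshape(-1,1,3),cv2.Rodrigues(c['R'])[0],c['t'].astype(float),c['intrinsics'],c['dist'])[0][:,0]
def ray(c,uv,z):
    p=cv2.undistortPoints(np.float64(uv).reshape(-1,1,2),c['intrinsics'],c['dist'])[:,0]
    d=np.c_[p,np.ones(len(p))]@c['R']; C=-c['R'].T@c['t']
    return C+d*((z-C[2])/d[:,2])[:,None]
E
python3 - <<'E'
from h import *
t=load('top');s=load('scene')
print('lip',ray(t,[(330,182)],50),'handle end',ray(t,[(296,271)],45), 'bowl',ray(t,[(443.5,228)],55))
from station import r
for n,c in(('top',t),('scene',s)):
    m=r.silhouettes(n,'bowl')[0]['pixels'].astype(np.uint8)
    k=max(cv2.findContours(m,0,1)[0],key=len)[:,0]
    if n=='top':
        w=ray(c,k,55)[:,:2]; f=least_squares(lambda p:np.hypot(*(w-p[:2]).T)-p[2],[*w.mean(0),75],loss='soft_l1'); print('bowl fit',f.x,np.abs(f.fun).mean())
    else:
        e=k[k[:,1]<m.nonzero()[0].mean()]; w=ray(c,e,55)[:,:2]; f=least_squares(lambda p:np.hypot(*(w-p[:2]).T)-p[2],[*w.mean(0),75],loss='soft_l1'); print('bowl scene',f.x)
a=cv2.resize(t['color'][165:285,270:360],None,fx=4.5,fy=4.5,interpolation=2)[:540]
b=cv2.resize(s['color'][200:275,265:375],None,fx=3.5,fy=3.5,interpolation=2)
o=np.zeros((540,800,3),np.uint8);o[:,:405]=a;o[:b.shape[0],410:410+b.shape[1]]=b
cv2.imwrite('pics/crop1.png',o[:,:,::-1])
E
```

```text
lip [[625.8289607  -34.92844362  50.        ]] handle end [[473.68845137  25.31428866  45.        ]] bowl [[ 542.67443238 -226.99721014   55.        ]]
bowl fit [ 537.77327935 -227.74287511   73.55011793] 0.5522102711933687
bowl scene [ 538.79929414 -225.57394831   72.95664502]
```

View pics/crop1.png

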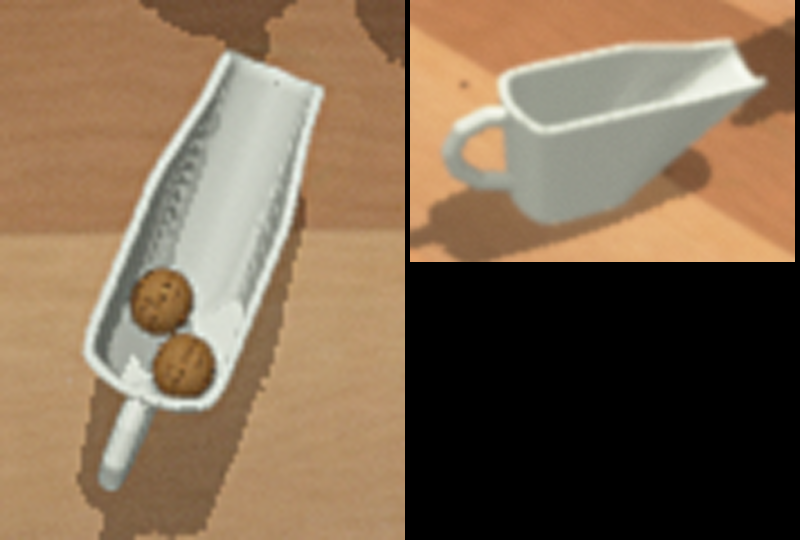

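Run:
```python
from h import *
t=load('top');s=load('scene')
T=lambda u,v:(u/4.5+270,v/4.5+165)
S=lambda u,v:((u-410)/3.5+265,v/3.5+200)
P={'lipL':(T(230,53),S(730,42)),'lipR':(T(322,90),S(764,82)),'handle':(T(108,487),S(447,147)),'rimRearR':(T(210,405),S(543,130)),'rimRearL':(T(90,350),S(503,80)),'kinkL':(T(155,185),S(632,46))}
for k,(a,b) in P.items():
    f=least_squares(lambda X:np.r_[proj(t,X)[0]-a,proj(s,X)[0]-b],[540,0,50]); print(k,f.x.round(1),f.fun.round(1)); P[k]=f.x
L=(P['lipL']+P['lipR'])/2; d=L-P['handle']; print('lip',L,'yaw',np.degrees(np.arctan2(d[1],d[0])),'len',np.hypot(*d[:2]))
n=P['lipL']-P['lipR'];print('lip normal yaw',np.degrees(np.arctan2(-n[0],n[1])),np.linalg.norm(n))
# walls of rim at z 61.5
for a,b in(((155,185),(88,345)),((295,215),(218,398))):
    w=ray(t,[T(*a),T(*b)],61.5); d=w[0]-w[1]; print(w.round(1).tolist(),np.degrees(np.arctan2(d[1],d[0])))
```

```text
lipL [633.7 -19.4  55. ] [-0.2  0.2  0.3 -0. ]
lipR [619.2 -54.4  54.6] [-0.1  0.1  0.2 -0. ]
handle [470.7  27.7  49.8] [ 0.4 -0.5 -0.7  0. ]
rimRearR [499.7 -10.9  65.7] [ 0.4 -0.4 -0.6  0. ]
rimRearL [519.8  34.8  61.7] [-0.4  0.4  0.6 -0. ]
kinkL [583.2   8.1  63.9] [ 0.6 -0.7 -1.   0.1]
lip [626.45318917 -36.8515712   54.776466  ] yaw -22.521918602391835 len 168.64356286662925
lip normal yaw -22.595520450389166 37.91206050353897
[[582.5, 9.3, 61.5], [522.4, 34.9, 61.5]] -23.135844197789623
[[570.3, -43.2, 61.5], [501.9, -13.3, 61.5]] -23.578166711526315
```

```bash
cat >> h.py <<'E'
from scipy.spatial.transform import Rotation as Ro
def delta(pos,rpy,tp,trpy):
    A=Ro.from_euler('xyz',rpy);B=Ro.from_euler('xyz',trpy)
    print('rotvec',(A.inv()*B).as_rotvec().round(4),'shift before turn',A.inv().apply(np.subtract(tp,pos)).round(1),'after',B.inv().apply(np.subtract(tp,pos)).round(1))
E
python3 - <<'E'
from h import *
delta([279.4,558.6,184.6],[-3.14019,0,2.67783],[542.6,-1.9,130],[np.pi,0,np.radians(157.2)])
E
```

```text
rotvec [-0.0014 -0.     -0.0658] shift before turn [-486.1 -383.5   55.1] after [-459.8 -414.7   54.6]
```

step_arm(plan=[[[0,0,0],[0,0,-0.066],0.087],[[-0.031,-0.028,0],[0,0,0],0.087],[[-0.031,-0.028,0],[0,0,0],0.087],[[-0.031,-0.028,0],[0,0,0],0.087],[[-0.031,-0.028,0],[0,0,0],0.087],[[-0.031,-0.028,0],[0,0,0],0.087],[[-0.031,-0.028,0],[0,0,0],0.087],[[-0.031,-0.028,0],[0,0,0],0.087]])

```text
time_s: 1.3
tcp_pos: [404.2, 292.6, 185.6]
eef_rot: [3.141, 0.0, 2.744]
force: [2.1, -0.7, 1.2]
gripper_width: 86.8
grasp_force: 0.0
```

step_arm(plan=[[[-0.031,-0.028,0],[0,0,0],0.087],[[-0.031,-0.028,0],[0,0,0],0.087],[[-0.031,-0.028,0],[0,0,0],0.087],[[-0.031,-0.028,0],[0,0,0],0.087],[[-0.031,-0.028,0.01],[0,0,0],0.087],[[-0.031,-0.028,0.015],[0,0,0],0.087],[[-0.031,-0.028,0.015],[0,0,0],0.087],[[-0.026,-0.023,0.015],[0,0,0],0.087]])

```text
time_s: 2.1
tcp_pos: [543.6, -4.2, 130.1]
eef_rot: [3.141, 0.001, 2.743]
force: [-0.4, -1.1, 1.3]
gripper_width: 86.9
grasp_force: 0.0
```

Run:
```python
from h import *
from station import r
o=r.get_obs();print(o['time_s'],o['tcp_pos'],o['eef_rot'],o['q'])
delta(o['tcp_pos'],o['eef_rot'],[542.6,-1.9,19],[np.pi,0,np.radians(157.2)])
```

```text
2.1 [543.61056741  -4.18599535 130.12647457] [3.14133566e+00 9.40406909e-04 2.74265293e+00] [-0.43520703  0.19257375  0.40481489  1.77307758 -0.08106195  1.19133732
  1.16476465]
rotvec [ 0.0003  0.0009 -0.001 ] shift before turn [  1.9   1.7 111.1] after [  1.8   1.7 111.1]
```

step_arm(plan=[[[0.002,0.002,0.01],[0,0,0],0.087],[[0,0,0.016],[0,0,0],0.087],[[0,0,0.016],[0,0,0],0.087],[[0,0,0.016],[0,0,0],0.087],[[0,0,0.016],[0,0,0],0.087],[[0,0,0.016],[0,0,0],0.087],[[0,0,0.013],[0,0,0],0.087],[[0,0,0.008],[0,0,0],0.087]])

```text
time_s: 2.9
tcp_pos: [541.4, 1.2, 18.4]
eef_rot: [-3.141, -0.001, 2.744]
force: [-0.3, -1.4, 0.2]
gripper_width: 87.0
grasp_force: 0.0
```

step_arm(plan=[[[0,0,0],[0,0,0],0.075],[[0,0,0],[0,0,0],0.068],[[0,0,0],[0,0,0],0.062],[[0,0,0],[0,0,0],0.058],[[0,0,0],[0,0,0],0.054],[[0,0,0],[0,0,0],0.048],[[0,0,0],[0,0,0],0.04],[[0,0,0],[0,0,0],0.035]])

```text
time_s: 3.7
tcp_pos: [542.2, 1.2, 19.7]
eef_rot: [3.141, 0.001, 2.744]
force: [-0.1, 1.5, 4.0]
gripper_width: 55.1
grasp_force: 30.0
```

Run:
```python
from station import r
import cv2
o=r.get_obs();print(o['time_s'],o['tcp_pos'],o['eef_rot'],o['gripper_width'],o['grasp_force'],o['force'])
a=r.capture('scene')['color'][120:360,220:490]; b=r.capture('top')['color'][130:310,230:500]
import numpy as np
a=cv2.resize(a,(400,356)); b=cv2.resize(b,(400,267))
p=np.zeros((356,800,3),np.uint8);p[:,:400]=a;p[:267,400:]=b
cv2.imwrite('pics/g1.png',p[:,:,::-1])
```

```text
3.7 [542.24721643   1.15827598  19.69306356] [3.14084521e+00 5.70190035e-04 2.74401740e+00] 55.11532568999156 30.002137357662377 [-0.13933324  1.45568047  4.03444598]
```

View pics/g1.png

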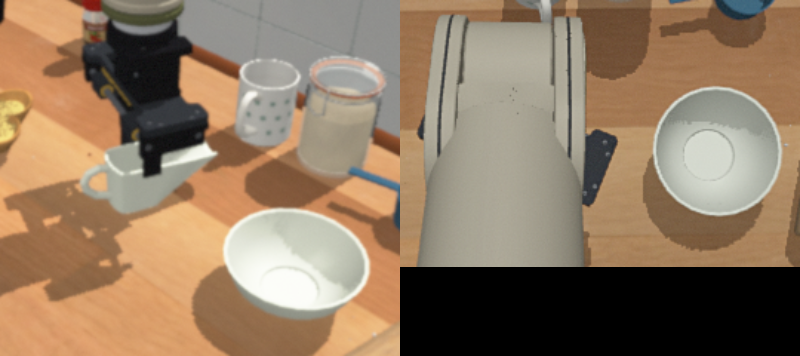

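step_arm(plan=[[[0,0,-0.01],[0,0,0],0.03],[[0,0,-0.02],[0,0,0],0.03],[[0,0,-0.025],[0,0,0],0.03],[[0,0,-0.025],[0,0,0],0.03],[[0,0,-0.02],[0,0,0.05],0.03],[[0,0,-0.01],[0,0,0.1],0.03],[[0,0,0],[0,0,0.1],0.03],[[0,0,0],[0,0,0.1],0.03]])

```text
time_s: 4.6
tcp_pos: [541.2, 0.3, 129.6]
eef_rot: [-3.141, -0.0, 2.389]
force: [-0.9, -0.8, -4.5]
gripper_width: 54.7
grasp_force: 30.0
```

step_arm(plan=[[[0,0,0],[0,0,0.11],0.03],[[0,0,0],[0,0,0.11],0.03],[[0,0,0],[0,0,0.11],0.03],[[0,0,0],[0,0,0.11],0.03],[[0,0,0],[0,0,0.11],0.03],[[0,0,0],[0,0,0.11],0.03],[[0,0,0],[0,0,0.11],0.03],[[0,0,0],[0,0,0.053],0.03]])

```text
time_s: 5.4
tcp_pos: [541.0, 0.3, 129.1]
eef_rot: [-3.14, 0.001, 1.566]
force: [0.2, 0.4, -3.1]
gripper_width: 55.3
grasp_force: 30.0
```

Run:
```python
from h import *
from station import r
o=r.get_obs();print(o['time_s'],o['tcp_pos'],o['eef_rot'],o['q'],o['force'],o['gripper_width'])
delta(o['tcp_pos'],o['eef_rot'],[538.5,-91.8,122],[np.pi,0,np.pi/2])
c=r.capture('top');np.savez('t2.npz',**c);s=r.capture('scene');np.savez('s2.npz',**s)
p=np.zeros((400,800,3),np.uint8)
p[:,:400]=cv2.resize(s['color'][100:340,220:460],(400,400));p[:,400:]=cv2.resize(c['color'][120:320,260:460],(400,400));cv2.imwrite('pics/l2.png',p[:,:,::-1])
```

```text
5.4 [5.40964374e+02 2.93332280e-01 1.29106933e+02] [-3.13992864e+00  5.25613993e-04  1.56598259e+00] [-5.50137204e-01  1.96372395e-01  5.25581607e-01  1.78348827e+00
 -1.05087843e-01  1.19128545e+00  1.46942838e-03] [ 0.17222452  0.38261022 -3.130321  ] 55.30020623855556
rotvec [-0.0017  0.0005 -0.0048] shift before turn [-92.1  -2.    7.2] after [-92.1  -2.5   7.1]
```

View pics/l2.png

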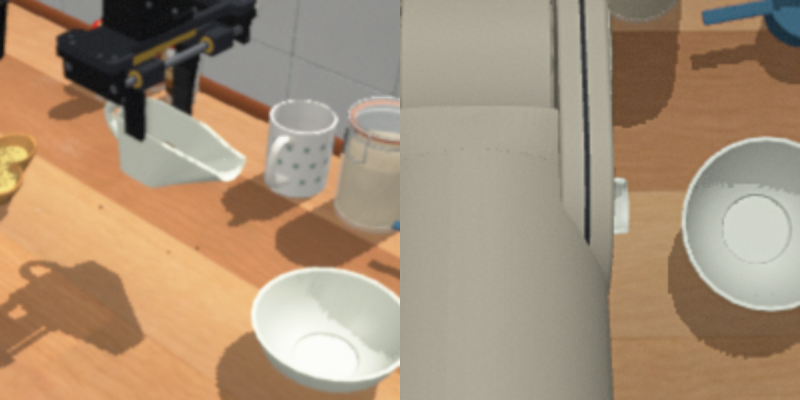

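The jug is held level, with its lip at about (374,223) in the top picture, facing the bowl. Next I check the lip position and compute the pour rows.

Run:
```python
from h import *
t=load('t2')
print('lip',ray(t,[(374.5,211),(374.5,236)],160))
# trajectory: tool x=-jugx, z=-jugz ; lip in tool axes
lip=np.array([94.7,20.3])   # (fwd,up) from TCP
ths=np.r_[0,np.cumsum([.1]*4+[.06]*8+[.1]*3)]
def tcp(th):
    c,s=np.cos(th),np.sin(th); L=[186.5,np.interp(th,[0,.45,1.0],[142,95,75])]
    return np.array([L[0]-(lip[0]*c+lip[1]*s), L[1]-(-lip[0]*s+lip[1]*c)])
for a,b in zip(ths[:-1],ths[1:]):
    d=tcp(b)-tcp(a); c,s=np.cos(a),np.sin(a)
    fx=d[0]*c-d[1]*s; fz=d[0]*s+d[1]*c
    print(round(b,2),'tool x,z',round(-fx,1),round(-fz,1),'tcp',tcp(b).round())
```

```text
lip [[557.39323037 -98.37013892 160.        ]
 [519.71056222 -97.41122489 160.        ]]
0.1 tool x,z 1.6 0.9 tcp [ 90. 121.]
0.2 tool x,z 0.5 0.8 tcp [ 90. 120.]
0.3 tool x,z -0.5 0.7 tcp [ 90. 119.]
0.4 tool x,z -1.5 0.4 tcp [ 91. 118.]
0.46 tool x,z -1.1 -0.6 tcp [ 93. 118.]
0.52 tool x,z 0.1 -3.8 tcp [ 94. 122.]
0.58 tool x,z -0.0 -3.8 tcp [ 96. 125.]
0.64 tool x,z -0.1 -3.9 tcp [ 98. 128.]
0.7 tool x,z -0.3 -4.0 tcp [101. 131.]
0.76 tool x,z -0.4 -4.0 tcp [104. 134.]
0.82 tool x,z -0.5 -4.1 tcp [107. 137.]
0.88 tool x,z -0.5 -4.2 tcp [111. 139.]
0.98 tool x,z -1.2 -7.2 tcp [117. 143.]
1.08 tool x,z 0.9 -9.2 tcp [124. 149.]
1.18 tool x,z 1.6 -9.6 tcp [132. 155.]
```

step_arm(plan=[[[-0.02,0,0],[0,0,0],0.03],[[-0.03,0,0.003],[0,0,0],0.03],[[-0.025,0,0.004],[0,0,0],0.03],[[-0.014,0,0],[0,0,0],0.03],[[0.001,0,0.001],[0,0.1,0],0.03],[[0,0,0.001],[0,0.1,0],0.03],[[0,0,0.001],[0,0.1,0],0.03],[[-0.001,0,0],[0,0.1,0],0.03]])

```text
time_s: 6.3
tcp_pos: [542.3, -87.3, 119.8]
eef_rot: [3.139, -0.404, 1.574]
force: [-0.8, -0.2, -3.9]
gripper_width: 55.0
grasp_force: 30.0
```

step_arm(plan=[[[-0.001,0,-0.001],[0,0.06,0],0.03],[[0,0,-0.004],[0,0.06,0],0.03],[[0,0,-0.004],[0,0.06,0],0.03],[[0,0,-0.004],[0,0.06,0],0.03],[[0,0,-0.004],[0,0.06,0],0.03],[[0,0,-0.004],[0,0.06,0],0.03],[[0,0,-0.004],[0,0.06,0],0.03],[[-0.001,0,-0.004],[0,0.06,0],0.03]])

```text
time_s: 7.1
tcp_pos: [542.0, -106.4, 141.4]
eef_rot: [3.14, -0.882, 1.574]
force: [-0.2, 0.7, -4.5]
gripper_width: 55.2
grasp_force: 30.0
```

```bash
cat > look.py <<'E'
import sys
from h import *
from station import r
o=r.get_obs();print(o['time_s'],o['tcp_pos'],o['eef_rot'],o['q'].round(2),o['force'],o['gripper_width'],o['grasp_force'])
c=r.capture('top');s=r.capture('scene')
np.savez('tl.npz',**c);np.savez('sl.npz',**s)
for n in('top','scene'):
    print(n,[(round(w['conf'],2),w['extent']) for w in r.silhouettes(n,'walnut_a')])
p=np.zeros((400,800,3),np.uint8)
p[:,:400]=cv2.resize(s['color'][120:360,260:500],(400,400));p[:,400:]=cv2.resize(c['color'][130:330,320:520],(400,400));cv2.imwrite(sys.argv[1],p[:,:,::-1])
E
python3 look.py pics/p3.png
```

```text
7.1 [ 542.00581294 -106.4360016   141.35008663] [ 3.1397887  -0.882008    1.57389442] [ 0.23  0.64  0.49  1.52 -0.91  1.75  0.9 ] [-0.17052171  0.72420514 -4.49842325] 55.1849413454858 30.01011676232025
top [(0.74, [413.5, 216.6, 430.8, 232.6]), (0.48, [394.1, 216.5, 410.6, 233.8])]
scene [(0.5, [393.2, 248.5, 402.0, 255.8]), (0.5, [400.3, 263.0, 420.8, 279.1])]
```

View pics/p3.png

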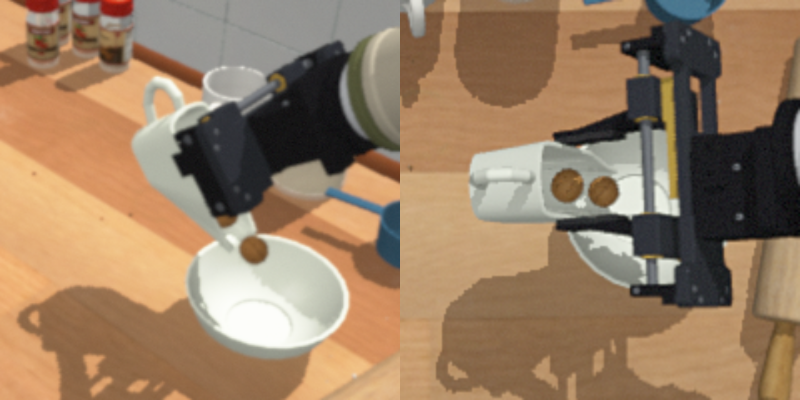

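One walnut is just going over the lip into the bowl (scene ~(410,271)) and the second is close behind it on the spout. I'll tip a little more and hold.

step_arm(plan=[[[0,0,-0.004],[0,0.06,0],0.03],[[0,0,-0.004],[0,0.06,0],0.03],[[0,0,-0.004],[0,0.05,0],0.03],[[0,0,0],[0,0,0],0.03],[[0,0,0],[0,0,0],0.03],[[0,0,0],[0,0,0],0.03],[[0,0,0],[0,0,0],0.03],[[0,0,0],[0,0,0],0.03]])

```text
time_s: 8.1
tcp_pos: [542.0, -115.7, 148.7]
eef_rot: [3.14, -1.049, 1.573]
force: [0.1, 0.2, -3.4]
gripper_width: 55.4
grasp_force: 30.0
```

```bash
python3 look.py pics/p4.png
```

```text
8.1 [ 542.03687172 -115.65564666  148.71039345] [ 3.13974475 -1.04924189  1.57322758] [ 0.33  0.74  0.45  1.45 -0.99  1.88  0.94] [ 0.14936328  0.18161292 -3.43737652] 55.36198918454633 30.01037475897874
top [(0.64, [423.3, 213.8, 438.9, 231.1]), (0.51, [425.7, 233.8, 432.0, 251.2])]
scene [(0.78, [394.9, 300.5, 412.0, 319.0]), (0.45, [405.9, 291.8, 422.9, 308.1])]
```

View pics/p4.png

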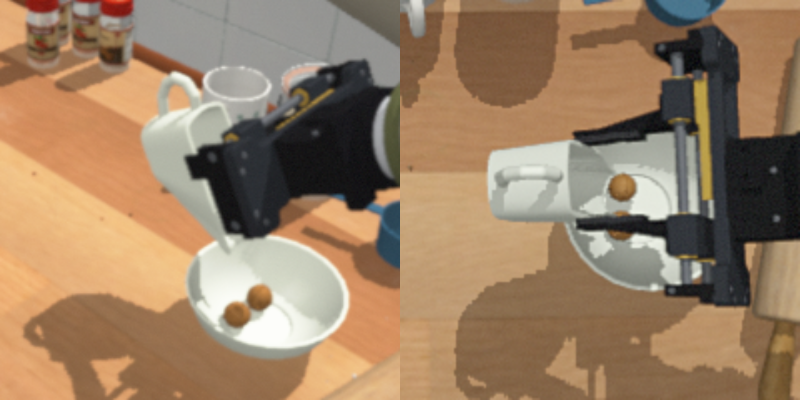

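Both walnuts lie in the bowl, at (396..423, 292..319) in the scene picture. Next I raise the jug, level it and move back.

step_arm(plan=[[[0.015,0,-0.008],[0,0,0],0.03],[[0.02,0,-0.011],[0,0,0],0.03],[[0.018,0,-0.01],[0,0,0],0.03],[[0,0,0],[0,-0.1,0],0.03],[[0,0,0],[0,-0.12,0],0.03],[[0,0,0],[0,-0.12,0],0.03],[[0,0,0],[0,-0.12,0],0.03],[[0,0,0],[0,-0.12,0],0.03]])

```text
time_s: 9.1
tcp_pos: [542.3, -115.5, 211.5]
eef_rot: [3.137, -0.466, 1.571]
force: [0.5, 1.2, -3.4]
gripper_width: 55.4
grasp_force: 30.0
```

step_arm(plan=[[[0,0,0],[0,-0.12,0],0.03],[[0,0,0],[0,-0.12,0],0.03],[[0,0,0],[0,-0.12,0],0.03],[[0,0,0],[0,-0.11,0],0.03],[[0.02,0,0],[0,0,0],0.03],[[0.03,0,0],[0,0,0],0.03],[[0.035,0,0],[0,0,0],0.03],[[0.03,0,0],[0,0,0],0.03]])

```text
time_s: 9.9
tcp_pos: [541.3, 2.3, 210.6]
eef_rot: [3.14, -0.003, 1.57]
force: [-0.1, 0.0, -4.0]
gripper_width: 55.1
grasp_force: 30.0
```

Run:
```python
from h import *
from station import r
o=r.get_obs();print(o['time_s'],o['tcp_pos'],o['eef_rot'],o['q'].round(2),o['force'],o['gripper_width'])
delta(o['tcp_pos'],o['eef_rot'],[540,10,22],[np.pi,0,np.pi/2])
s=r.capture('scene');cv2.imwrite('pics/q5.png',cv2.resize(s['color'][60:300,200:440],(500,500),interpolation=2)[:,:,::-1])
```

```text
9.9 [541.32864847   2.29172043 210.60986727] [ 3.14020839e+00 -2.88399692e-03  1.56953452e+00] [-0.52  0.13  0.48  1.67 -0.06  1.35 -0.03] [-0.08735222  0.03573465 -3.95597896] 55.07107636627155
rotvec [ 0.0014 -0.0029 -0.0013] shift before turn [  7.2  -1.6 188.6] after [  7.7  -1.3 188.6]
```

View pics/q5.png

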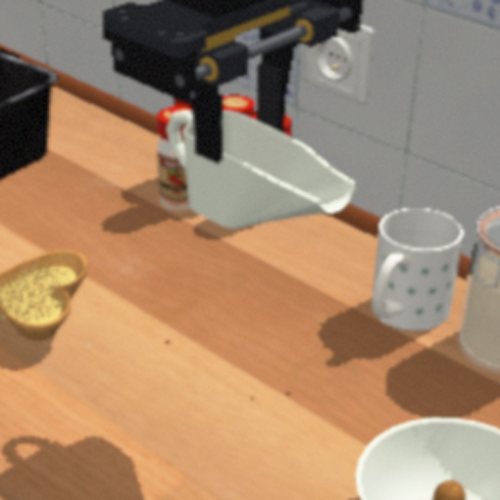

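The jug hangs level and has not slipped visibly (body at ~(240,170) in the crop). Now I lower it.

step_arm(plan=[[[0.004,0,0.015],[0,0,0],0.03],[[0.003,0,0.03],[0,0,0],0.03],[[0,0,0.035],[0,0,0],0.03],[[0,0,0.035],[0,0,0],0.03],[[0,0,0.03],[0,0,0],0.03],[[0,0,0.02],[0,0,0],0.03],[[0,0,0.01],[0,0,0],0.03],[[0,0,0.006],[0,0,0],0.03]])

```text
time_s: 10.75
tcp_pos: [542.0, 7.3, 28.3]
eef_rot: [3.141, -0.001, 1.57]
force: [-0.2, -0.1, -3.4]
gripper_width: 55.2
grasp_force: 30.0
```

step_arm(plan=[[[0,0,0.003],[0,0,0],0.03],[[0,0,0.002],[0,0,0],0.03],[[0,0,0.002],[0,0,0],0.03],[[0,0,0.001],[0,0,0],0.03],[[0,0,0],[0,0,0],0.03],[[0,0,0],[0,0,0],0.03],[[0,0,0],[0,0,0],0.03],[[0,0,0],[0,0,0],0.03]])

```text
time_s: 11.55
tcp_pos: [542.0, 7.2, 19.8]
eef_rot: [3.141, -0.0, 1.571]
force: [0.0, -0.4, -1.8]
gripper_width: 55.1
grasp_force: 30.0
```

step_arm(plan=[[[0,0,0.001],[0,0,0],0.03],[[0,0,0],[0,0,0],0.03],[[0,0,0],[0,0,0],0.056],[[0,0,0],[0,0,0],0.06],[[0,0,0],[0,0,0],0.066],[[0,0,0],[0,0,0],0.075],[[0,0,0],[0,0,0],0.087],[[0,0,0],[0,0,0],0.087]])

```text
time_s: 12.35
tcp_pos: [541.8, 7.1, 18.6]
eef_rot: [-3.142, -0.0, 1.571]
force: [-0.0, -0.3, -1.1]
gripper_width: 81.7
grasp_force: 0.0
```

step_arm(plan=[[[0,0,0],[0,0,0],0.087],[[0,0,-0.01],[0,0,0],0.087],[[0,0,-0.015],[0,0,0],0.087],[[0,0,-0.025],[0,0,0],0.087],[[0,0,-0.03],[0,0,0],0.087],[[0,0,-0.03],[0,0,0],0.087],[[0,0,-0.03],[0,0,0],0.087],[[0,0,-0.02],[0,0,0],0.087]])

```text
time_s: 13.15
tcp_pos: [542.5, 6.9, 181.7]
eef_rot: [3.139, -0.001, 1.57]
force: [0.4, -0.8, 0.2]
gripper_width: 87.4
grasp_force: 0.0
```

step_arm(plan=[[[0.03,0,0],[0,0,0],0.087],[[0.035,0,0],[0,0,0],0.087],[[0.035,0,0],[0,0,0],0.087],[[0.035,0,0],[0,0,0],0.087],[[0.035,0,0],[0,0,0],0.087],[[0.03,0,0],[0,0,0],0.087],[[0.02,0,0],[0,0,0],0.087],[[0,0,0],[0,0,0],0.087]])

```text
time_s: 13.95
tcp_pos: [541.1, 230.2, 178.8]
eef_rot: [-3.141, -0.001, 1.575]
force: [0.5, 0.0, -0.3]
gripper_width: 87.0
grasp_force: 0.0
```

```bash
python3 look.py pics/x.png
python3 - <<'E'
from h import *
from station import r
r.capture('top')
m=r.silhouettes('top','bowl')[0]['pixels'].astype(np.uint8);t=load('tl')
w=ray(t,max(cv2.findContours(m,0,1)[0],key=len)[:,0],55)[:,:2]
print(least_squares(lambda p:np.hypot(*(w-p[:2]).T)-p[2],[*w.mean(0),75],loss='soft_l1').x)
s=load('sl');p=np.zeros((400,800,3),np.uint8)
p[:,:400]=cv2.resize(s['color'][130:370,240:480],(400,400));p[:,400:]=cv2.resize(t['color'][120:320,280:480],(400,400));cv2.imwrite('pics/f6.png',p[:,:,::-1])
E
```

```text
13.95 [541.12897901 230.22847919 178.77044092] [-3.14133958e+00 -6.70358746e-04  1.57485764e+00] [-0.76  0.26  0.33  1.59 -0.09  1.31 -0.41] [ 0.51369135  0.006351   -0.25519487] 86.95703408787105 0.0
top [(0.6, [425.0, 213.1, 438.4, 231.1])]
scene [(0.78, [404.5, 290.4, 420.3, 309.7]), (0.76, [394.7, 302.6, 411.5, 317.4])]
[ 537.62771879 -227.36416935   73.90547857]
```

View pics/f6.png

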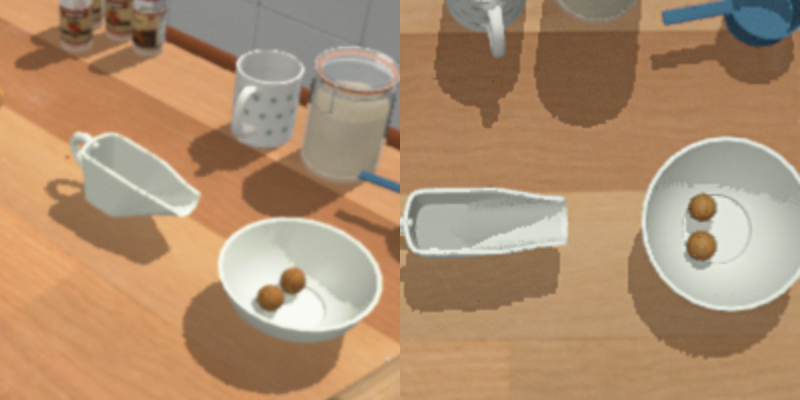

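The picture shows the jug standing upright and empty, with both walnuts in the bowl (top ~(431,224) and (430,242)). The bowl has not moved and the gripper is clear, so I'm handing in.

```bash
python3 -c "
from station import r
print(r.close_job())"
```

```text
the job is handed in; nothing more can be done
None
```

I handed the job in at about 14 s: both walnuts are in the round bowl, the jug stands upright on the worktop, and the bowl measures within about 1 mm of where it started. The hand-in returned no verdict.

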